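# Unclamp the finished bottle and set it in the tray

## Robot

A 6-joint arm with a two-finger parallel gripper is mounted at the origin on a cart in front of the work surface, level with it; the furniture and walls round the work are solid. World frame = base frame: x ahead of the robot, y to its left, z up, the work surface at z = 0. Lengths are in mm, angles in rad, forces in N, time in s.
With the tool pointing down it reaches from about 275 to 1000 mm from the base axis. Payload 8.4 kg.
Tool frame: the origin (TCP) lies on the centre line of the jaws, within the pads' length; the fingertips stand r.tip_reach ahead of it and the grasp point (between the pads) lies 3 mm ahead of it (r.tip_reach is the distance from the TCP to the fingertips, in mm); z points along the fingers, y is the direction in which the jaws open and shut (so a half turn about z gives the same grasp; the last joint's range is limited). The gripper opens to 85 mm and grips with 20 to 120 N. Pads are 22 mm wide; open, the fingers measure 114 mm over their backs; the gripper's body (76 mm by 85 mm) begins 54 mm behind the grasp point. The pads swing forward as they close: fully open they stand 13 mm farther back than shut.
Start: joints at [-0.002, 0.353, 1.633, -0, 1.155, -0.002], TCP at [625.002, -0, 253.281] pointing down, gripper open.
Joint ranges: [-2.63, 2.63], [-0.92, 2.1], [0.06, 2.66], [-1.3, 4.44], [0, 2.69], [-3.02, 3.02]. Speed limits (rad/s): [2.22, 2.22, 2.79, 3.14, 3.14, 3.14].

## Interface

Orientations are given as [roll, pitch, yaw] about the fixed x, y, z axes, in that order (R = Rz(yaw) Ry(pitch) Rx(roll)).
In Python, from rig import sense, optics, r, nets gives the robot as it stands. The module is installed in compiled form; this text tells all that it offers.
- The arm moves only by the tool carry_out, never from a script. Its argument "increments" is a list that holds one entry, the list of rows, each a list of 6 numbers: the shift along the tool's x, y, z normalised to -1 to 1, where 1 is 40 cm, then the turn, a rotation vector about the tool's x, y, z normalised to -1 to 1, where 1 is 60 degrees. A call has 1 to 5 rows; each row is the pose to reach, as a shift and turn from the pose commanded when the call began, along the tool's axes at that moment; what a row does not reach only later rows make up. A row lasts 1/12 s, in which the tool goes at most 41.7 mm and 7.16 degrees, less where a joint would pass 70% of its speed; a pose out of reach is approached as far as the arm can. A call with a number of a shift or a turn outside -1 to 1 is refused whole. A call with a gripper value outside its range is refused whole. "hand" is the closure, from 0 (fully open) to 1 (shut), set as the call begins (left out, the last holds). The fingers move at their own pace and stop on an object; "squeeze" is the grip in N (left out, the last holds). Time passes only in rows, so rows that repeat a pose let the fingers close. It gives the time, the measured TCP pose, the force and the opening at its end, in the units of the state.
- sense(): the state, without advancing time (a new reading comes with each control period).
- optics.grab_frame(name): name is "scene" or "side" or "wrist"; returns a dict with "img" (480x640x3 uint8, red, green, blue), "range_z" (480x640 float32, mm along the optical axis (not along the pixel's ray), 0 where there is no reading), "fov_y" (degrees; the focal length in pixels is half the picture's height over the tangent of half this angle, whatever the lens; pixels are square), "cx", "cy" (the principal point, pixels), "R" (3x3) and "t" (3): a world point X has camera coordinates R X + t. Camera axes: x right, y down, z forward; pixel columns grow to the right and rows downward; lengths in mm; the calibration is good to about 2 mm. A picture is of the moment at which its call begins.
- r.sign_off(): hands the job in, once; it reports no verdict.
Trained networks look in the newest picture that a camera, given by its name, has taken for a name from the list of things; names that differ only in an ending like _2 or _b are one class to them, and where a whole thing is asked for, a point or a joint stands for the part that bears it (a point fixed in the world has none). Each returns a list of dicts, best first, with "confidence" (0 to 1); they miss things now and then, are a little off and sometimes report something else, mostly with a low value. They report only what shows in the picture. A call takes as long as a camera call.
- nets.trace(target, camera): "mask" (480x640 bool, what is visible of it).
- nets.tip_of(target, camera): "point" ([x, y, z] in mm, in world coordinates, good to about 4 mm: a listed point, or the origin of a listed thing).
The state is a dict: "clock": time; "qpos": joint angles; "qvel": joint speeds; "joint_efforts": joint torques, N m; "eef_pos": TCP position; "tcp_rot": TCP orientation; "contact_force": force on the tool from outside, world axes, zero at the start; "wrist_torque": the same for the moment, N m; "opening": opening from 0.0 (shut) to 1.0 (fully open).
Only numpy, scipy, OpenCV 4.12 (cv2) and the standard library are available. Lean on these libraries where they do the work, as an engineer would, in place of code of your own. Each camera call takes 0.05 s, during which the arm holds its last target.

## Task

The dark bottle with the green cap in the tilted clamp is finished. Slide the clamp's jaw well open by its black handle while the bottle stays in the cradle, then lift the bottle out and stand it upright in the free half of the white tray, without letting it fall and without disturbing the blue-capped bottle already there. Leave the jaw open.

Things in the scene. Friction and masses are not known exactly. Their poses are not given: they have to be found in the camera images.
- bottle_mid (a point): centre of the finished bottle (dark brown round bottle with green cap, about 170 to 310 g), 59 mm above its underside on its axis; its z axis runs up the bottle to the cap. The bottle is 118 mm tall, 68 mm in diameter; the cap is 43 mm in diameter, and its outermost 12 mm (from 106 to 118 mm above the underside) stand clear of the sloping shoulder. In the clamp it leans 30 degrees from upright, its cap leaning to the -x side of the clamp (towards the robot).
- clamp: fixed grey bottle clamp, base plate 190 x 196 x 12 mm; origin at the centre of its underside. A seat, two rests on its -x side and a fixed jaw on its -y side (58 mm high) hold the tilted bottle; its +y is the way the jaw opens.
- seat (a point): point in the clamp where the bottle's centre lies while it sits in the cradle (there the centre of the bottle's underside is at x +40, y -45, z +42 mm from the clamp's origin). Its axes are those of the clamp, not tilted.
- jaw (a joint): sliding jaw on the clamp's +y side: 0 m shut, 0.045 m fully open, moving along the clamp's +y; about 5 N of friction, stays where left. Its plate reaches 127 mm up along the bottle; the 7 mm thick lip on top overlaps the cap by about 8 mm and locks the bottle in while shut; fully open, the lip stands 59 mm from the bottle's axis.
- jaw_handle (a point): point on the black upright handle of the sliding jaw, 15 mm below its top and central; moves with the jaw. The handle is a block 16 mm thick along the clamp's y, 50 mm along its x, its top 140 mm and its lower end 80 mm above the table; the back of the jaw plate is 27 mm from its inner face.
- tray: the white shallow tray fixed on the table, 250 mm along its x, 140 mm along its y, rim 22 mm high, walls and floor 4 mm thick; origin at the centre of its underside.
- tray_free (a point): centre of the tray's free half, on the inner floor (4 mm above the table), 60 mm from the tray's centre along its -x.
- other_bottle_mid (a point): centre of the blue-capped bottle of the same size that stands loose in the other half of the tray, 59 mm above its underside.

How it is judged:
By the outcome, as a careful person would: the job done as asked, in the order asked, and still so for the second after the job is handed in, with the robot touching nothing.
It also fails if it takes over 51 s, if anything falls off the work surface, if the arm or the gripper's body presses on something with over 40 N, if the wrist force passes 120 N, or if a joint passes its speed limit or range.

## Working session

There is one attempt and no reset: what is moved stays moved. The work goes in short steps, Python scripts to look and compute and a tool call to move; the robot and the scene stay as the last step left them, time stands still between calls to the robot, and variables do not carry over. Pictures are saved under pics/ and viewed, and the job is handed in when it is done.

Besides the shell and the picture viewer there is one more tool, called by a JSON object that holds its "method" and its "body". carry_out: Moves the arm, as the interface text tells. Its arguments: {"type":"object","properties":{"increments":{"type":"array","items":{"type":"array","items":{"type":"array","items":{"type":"number","minimum":-1,"maximum":1}}}},"hand":{"type":"number"},"squeeze":{"type":"number"}},"required":["increments"]}

```bash
mkdir -p pics; ls
python3 - <<'E'
from rig import sense, optics, r, nets
import cv2, numpy as np
print(r.tip_reach, sense())
for c in ["scene","side","wrist"]:
    f=optics.grab_frame(c)
    cv2.imwrite(f"pics/{c}0.png",f["img"][:,:,::-1]); print(c,f["fov_y"],f["R"].tolist(),f["t"])
    for t in ["bottle_mid","clamp","seat","jaw_handle","tray","tray_free","other_bottle_mid"]:
        try:
            o=nets.tip_of(t,c)
            print(c,t,[(np.round(d["point"],1).tolist(),round(d["confidence"],2)) for d in o[:3]])
        except Exception as e: print(t,e)
print(sense()["clock"])
E
```

```text
pics
22.0 {'clock': 0.0, 'qpos': array([-2.38863930e-03,  3.53613485e-01,  1.63411825e+00, -2.24233232e-05,
        1.15517366e+00, -2.39337714e-03]), 'qvel': array([ 0.00059808,  0.00134691, -0.00055377, -0.00062986, -0.00237113,
        0.00087917]), 'joint_efforts': array([-2.03471049e-03, -6.05236173e+01, -3.42063046e+01, -2.62302356e-04,
        9.48130677e-03,  3.61521288e-06]), 'eef_pos': array([6.24573378e+02, 1.54196651e-03, 2.52590097e+02]), 'tcp_rot': array([-3.14027988e+00,  1.73604939e-05,  1.57081014e+00]), 'contact_force': array([-0.3112924 , -0.21057548, -0.13236883]), 'wrist_torque': array([ 0.00772348,  0.03952351, -0.02394436]), 'opening': 1.0000639972370362}
scene 55.47825345135217 [[-0.8386753863505348, -0.5445210215725421, 0.010975126212297695], [-0.2570918078819569, 0.3780489489220884, -0.889372135013736], [0.48013268858698593, -0.7487161339816972, -0.4570522421624612]] [520.23805426 187.90658361 704.78695732]
scene bottle_mid [([543.7, 228.4, 92.1], 0.78)]
scene clamp [([534.4, 272.3, -0.8], 0.59)]
scene seat []
scene jaw_handle [([583.7, 308.1, 122.7], 0.77)]
[... 451 characters left out ...]
side clamp [([527.8, 271.8, -3.8], 0.68)]
side seat []
side jaw_handle [([586.8, 312.4, 123.9], 0.83)]
side tray [([585.9, -28.1, 2.1], 0.75)]
side tray_free [([519.2, -27.9, 4.1], 0.98)]
side other_bottle_mid [([652.0, -45.1, 64.6], 0.81)]
wrist 66.82047076854599 [[0.9999999544512594, 5.430317095683086e-05, 0.00029689837713116633], [-4.31878544611099e-05, -0.9478151874218836, 0.31882027637405813], [0.00029871774293826846, -0.31882027467459967, -0.9478151419048573]] [-625.85936485  -41.56527944  380.17131734]
wrist bottle_mid []
wrist clamp []
wrist seat []
wrist jaw_handle []
wrist tray [([582.8, -30.0, 0.6], 0.89)]
wrist tray_free [([521.9, -23.6, 4.3], 0.94)]
wrist other_bottle_mid []
1.2
```

View pics/scene0.png

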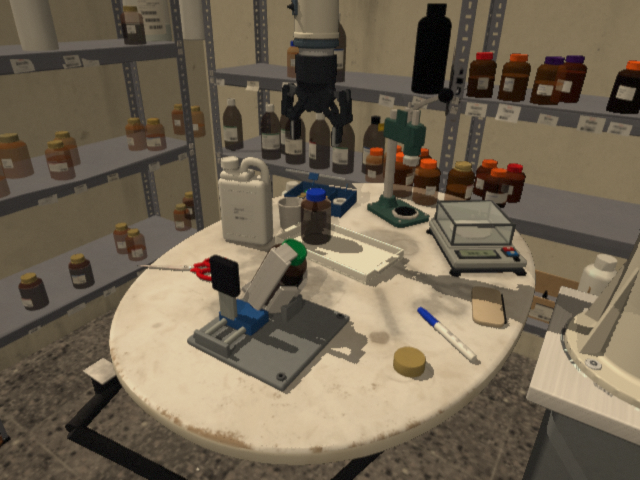

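View pics/side0.png

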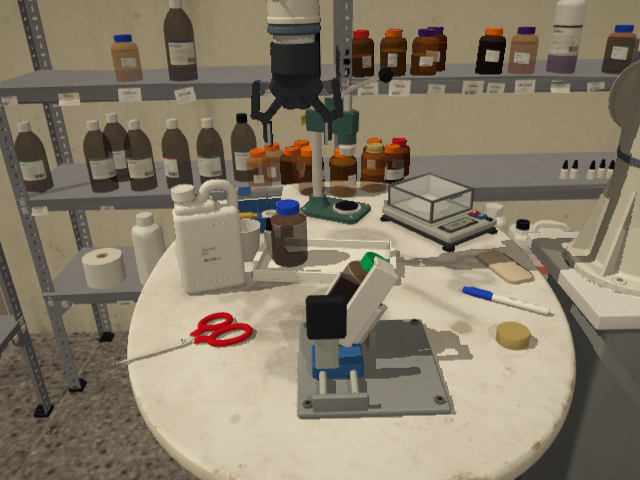

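View pics/wrist0.png

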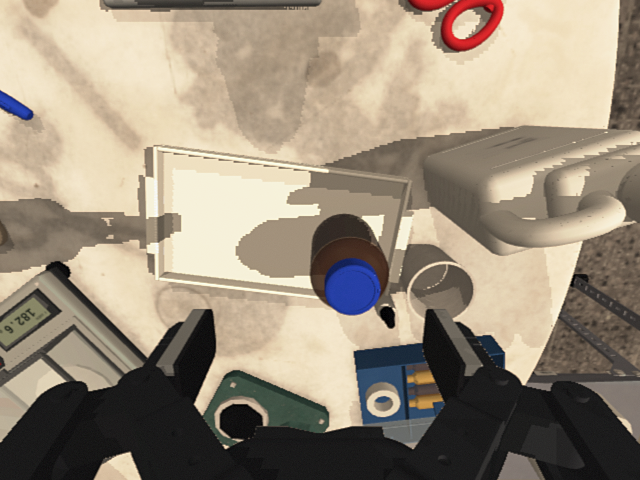

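```bash
cat > h.py <<'E'
from rig import sense, optics, r, nets
import cv2, numpy as np
def cloud(f):
    h=f["img"].shape[0]; fl=h/2/np.tan(np.radians(f["fov_y"]/2))
    z=f["range_z"]; v,u=np.mgrid[0:480,0:640]
    C=np.stack([(u-f["cx"])/fl*z,(v-f["cy"])/fl*z,z],-1)
    X=(C-np.array(f["t"]))@np.array(f["R"])
    X[z<=0]=np.nan
    return X
def rect(X,m,name):
    P=X[m][:,:2].astype(np.float32)
    (c,s,a)=cv2.minAreaRect(P); print(name,len(P),np.round(c,1),np.round(s,1),round(a,2)); return cv2.boxPoints((c,s,a))
E
python3 - <<'E'
from h import *
for c in ["scene","side","wrist"]:
    f=optics.grab_frame(c); X=cloud(f); np.save(f"/tmp/{c}.npy",X); cv2.imwrite(f"/tmp/{c}.png",f["img"])
    z=X[...,2]
    if c!="wrist":
        m=(abs(X[...,0]-532)<125)&(abs(X[...,1]-272)<125)&(z>6)&(z<18)
        m=cv2.morphologyEx(m.astype(np.uint8),cv2.MORPH_OPEN,np.ones((3,3)))>0
        print(np.nanmedian(z[m])); print(rect(X,m,c+" plate").round(1).tolist())
        b=nets.trace("clamp",c)
        print(b[0]["confidence"],b[0]["mask"].sum())
    m=(abs(X[...,0]-585)<170)&(abs(X[...,1]+29)<110)&(z>15)&(z<26)
    n,l,st,_=cv2.connectedComponentsWithStats(m.astype(np.uint8))
    i=1+np.argmax(st[1:,4]); print(rect(X,m,c+" trayall").round(1).tolist()); print(rect(X,l==i,c+" tray").round(1).tolist())
    for t in ["jaw_handle","bottle_mid","other_bottle_mid"]:
        o=nets.trace(t,c)
        for d in o[:2]:
            P=X[d["mask"]&np.isfinite(z)]
            if len(P): print(c,t,round(d["confidence"],2),len(P),np.percentile(P,[2,50,98],axis=0).round(1).tolist())
E
```

```text
12.56428076583245
scene plate 6216 [529.9 273.5] [189.8 197.1] 0.1
[[434.79998779296875, 371.8999938964844], [435.1000061035156, 174.8000030517578], [624.9000244140625, 175.10000610351562], [624.5999755859375, 372.20001220703125]]
0.91 12416
scene trayall 1173 [599.8 -24.3] [163.  310.1] 89.58
[[444.1000061035156, -104.69999694824219], [754.2000122070312, -107.0], [755.4000244140625, 56.0], [445.29998779296875, 58.29999923706055]]
scene tray 728 [552.2 -24.9] [146.1 207.6] 82.04
[[439.29998779296875, -82.9000015258789], [644.9000244140625, -111.5999984741211], [665.0999755859375, 33.099998474121094], [459.5, 61.79999923706055]]
scene jaw_handle 0.55 3868 [[498.7, 251.2, 21.6], [561.3, 291.5, 92.3], [604.7, 320.1, 156.7]]
scene bottle_mid 0.93 883 [[495.9, 211.2, 45.0], [507.4, 239.7, 115.3], [551.9, 267.6, 152.2]]
scene other_bottle_mid 0.76 1528 [[616.6, -59.5, 9.9], [635.7, -23.1, 70.3], [672.8, -10.6, 122.4]]
10.349742035601581
side plate 8554 [531.1 273.9] [190.2 196.6] 0.71
[[434.79998779296875, 371.0], [437.20001220703125, 174.5], [627.4000244140625, 176.8000030517578], [625.0,
[... 565 characters left out ...]
575.3, 258.6, 150.6]]
side other_bottle_mid 0.79 2117 [[618.3, -47.8, 7.1], [649.0, -19.1, 68.0], [681.3, -10.0, 119.9]]
wrist trayall 5463 [601.  -30.5] [169.6 308.4] 89.68
[[446.29998779296875, -114.5], [754.7000122070312, -116.19999694824219], [755.7000122070312, 53.400001525878906], [447.29998779296875, 55.099998474121094]]
wrist tray 4929 [602.4 -32.9] [140.4 305. ] 82.55
[[442.1000061035156, -82.69999694824219], [744.5, -122.30000305175781], [762.7000122070312, 17.0], [460.29998779296875, 56.5]]
wrist jaw_handle 0.21 1513 [[443.6, 172.5, 4.5], [525.6, 174.5, 10.3], [621.6, 176.7, 12.8]]
wrist other_bottle_mid 0.8 6180 [[620.7, -62.7, 19.8], [648.4, -30.1, 101.5], [679.2, -12.8, 122.4]]
```

Run:
```python
from h import *
print(r.tip_reach)
for c in ["scene","side","wrist"]:
    X=np.load(f"/tmp/{c}.npy"); I=cv2.imread(f"/tmp/{c}.png"); z=X[...,2]
    white=(I.min(2)>110)
    m=(X[...,0]>440)&(X[...,0]<718)&(abs(X[...,1]+29)<95)&(z>17)&(z<26)&white
    m=m.astype(np.uint8); n,l,st,_=cv2.connectedComponentsWithStats(m,connectivity=8)
    k=np.isin(l,[i for i in range(1,n) if st[i,4]>15])
    print([ (X[l==i].mean(0).round(0).tolist(),int(st[i,4])) for i in range(1,n) if st[i,4]>15])
    print(rect(X,k,c).round(1).tolist())
    # handle
    if c!="wrist":
        dark=I.max(2)<60
        m=(abs(X[...,0]-585)<45)&(abs(X[...,1]-312)<30)&(z>75)&(z<150)&dark
        P=X[m]; print(c,"handle",len(P),np.percentile(P,[1,5,50,95,99],axis=0).round(1).tolist())
        t=P[P[:,2]>136]; print("top",len(t),rect(X,m&(z>136),"top").round(1).tolist())
```

```text
22.0
[([529.0, -85.0, 21.0], 239), ([709.0, -28.0, 22.0], 40), ([514.0, 36.0, 21.0], 291)]
scene 570 [581.1 -29.3] [146.  266.4] 81.84
[[438.8999938964844, -82.5999984741211], [702.5999755859375, -120.5], [723.4000244140625, 24.100000381469727], [459.70001220703125, 61.900001525878906]]
scene handle 951 [[560.9, 307.9, 83.1], [561.7, 310.2, 86.7], [579.0, 318.7, 116.1], [604.3, 320.3, 140.2], [607.4, 320.8, 141.1]]
top 160 [584.7 315.5] [45.7 12.4] 5.25
top 160 [[561.4000244140625, 319.6000061035156], [562.5, 307.29998779296875], [608.0, 311.5], [606.9000244140625, 323.79998779296875]]
[([502.0, -60.0, 20.0], 293), ([665.0, 6.0, 20.0], 325)]
side 618 [583.3 -26.9] [146.8 265.6] 83.04
[[442.6000061035156, -83.69999694824219], [706.2000122070312, -115.80000305175781], [724.0, 29.899999618530273], [460.3999938964844, 62.099998474121094]]
side handle 1712 [[563.1, 308.9, 82.6], [564.5, 313.0, 85.3], [586.6, 319.0, 114.8], [608.4, 320.7, 138.2], [610.6, 321.4, 139.0]]
top 234 [586.6 313.5] [47.6 13. ] 2.12
top 234 [[562.5999755859375, 319.1000061035156], [563.0999755859375, 306.1000061035156], [610.5999755859375, 307.79998779296875], [610.0999755859375, 320.8999938964844]]
[([562.0, -20.0, 21.0], 3979)]
wrist 3979 [583.8 -30.4] [140.4 267.4] 82.55
[[442.1000061035156, -82.69999694824219], [707.2000122070312, -117.4000015258789], [725.4000244140625, 21.899999618530273], [460.29998779296875, 56.5]]
```

{"method": "carry_out", "body": {"increments": [[[0.1,-0.02,0.0,0,0,-0.117],[0.2,-0.04,0.0,0,0,-0.233],[0.3,-0.06,0,0,0,-0.35],[0.4,-0.08,0,0,0,-0.467],[0.5,-0.1,0,0,0,-0.583]]], "hand": 0.66, "squeeze": 40}}

```text
clock: 2.32
eef_pos: [584.4, 201.6, 253.5]
tcp_rot: [3.141, 0.0, 2.187]
contact_force: [0.4, -0.3, 0.0]
opening: 0.341
```

```bash
cat >> h.py <<'E'
from scipy.spatial.transform import Rotation as Ro
def goto(pos,axis_z,axis_y=(0,1,0)):
    """tool-frame shift/turn (normalised) to reach pos with tool z, y directions"""
    s=sense(); Rn=Ro.from_euler("xyz",s["tcp_rot"])
    zz=np.array(axis_z,float); zz/=np.linalg.norm(zz); y=np.array(axis_y,float); y-=zz*(y@zz); y/=np.linalg.norm(y)
    Rt=Ro.from_matrix(np.stack([np.cross(y,zz),y,zz],1))
    d=Rn.inv().apply(np.array(pos)-s["eef_pos"])/400; w=(Rn.inv()*Rt).as_rotvec(degrees=True)/60
    print("clock",round(s["clock"],2),"pos",s["eef_pos"].round(1),"F",s["contact_force"].round(1),"open",round(s["opening"],3),"q",s["qpos"].round(2))
    n=max(np.linalg.norm(d)*400/41.7,np.linalg.norm(w)*60/7.16)
    print("shift",d.round(4).tolist(),"turn",w.round(4).tolist(),"rows>=",round(n,1))
E
python3 - <<'E'
from h import *
goto([585.5,312,200],[0,0,-1])
print(r.tip_reach)
E
```

```text
clock 2.32 pos [584.4 201.6 253.5] F [ 0.4 -0.3  0. ] open 0.341 q [ 0.33  0.34  1.65 -0.    1.15 -0.29]
shift [0.2237, 0.1616, 0.1337] turn [0.0003, 0.0002, -0.9117] rows>= 7.6
22.0
```

{"method": "carry_out", "body": {"increments": [[[0.045,0.032,0.0,0,0,-0.117],[0.09,0.065,0.0,0,0,-0.233],[0.134,0.097,0.02,0,0,-0.35],[0.18,0.13,0.05,0,0,-0.467],[0.224,0.162,0.08,0,0,-0.583]]]}}

```text
clock: 2.73
eef_pos: [586.8, 312.0, 221.4]
tcp_rot: [3.141, 0.001, 2.798]
contact_force: [0.8, -0.4, -0.6]
opening: 0.341
```

Run:
```python
from h import *
goto([585.5,312,200],[0,0,-1])
```

```text
clock 2.73 pos [586.8 312.  221.4] F [ 0.8 -0.4 -0.6] open 0.341 q [ 0.49  0.44  1.57  0.    1.13 -0.74]
shift [0.0032, -0.0012, 0.0534] turn [0.0007, 0.0009, -0.328] rows>= 2.7
```

{"method": "carry_out", "body": {"increments": [[[0.003,-0.001,0.02,0,0,-0.117],[0.003,-0.001,0.04,0,0,-0.233],[0.003,-0.001,0.053,0,0,-0.328],[0.003,-0.001,0.053,0,0,-0.328]]]}}

```text
clock: 3.07
eef_pos: [584.7, 310.5, 198.6]
tcp_rot: [-3.141, -0.002, 3.14]
contact_force: [0.2, 0.1, -0.8]
opening: 0.339
```

Run:
```python
from h import *
goto([585.5,312,136],[0,0,-1])
for c in ["wrist","side"]:
    f=optics.grab_frame(c); cv2.imwrite(f"pics/{c}1.png",f["img"][:,:,::-1]); X=cloud(f)
    o=nets.tip_of("jaw_handle",c); print(c,[(np.round(d["point"],1).tolist(),round(d["confidence"],2)) for d in o[:3]])
    I=f["img"]; z=X[...,2]; m=(abs(X[...,0]-585)<45)&(abs(X[...,1]-312)<30)&(z>136)&(z<145)&(I.max(2)<60)
    if m.sum()>5: print(rect(X,m,"top").round(1).tolist())
```

```text
clock 3.07 pos [584.7 310.5 198.6] F [ 0.2  0.1 -0.8] open 0.339 q [ 0.49  0.46  1.6  -0.    1.09 -1.08]
shift [-0.0023, 0.0039, 0.1565] turn [-0.001, -0.0019, -0.0013] rows>= 1.5
wrist []
top 2101 [586.3 310.1] [47.9 14.9] 1.12
[[562.2000122070312, 317.1000061035156], [562.5, 302.20001220703125], [610.4000244140625, 303.1000061035156], [610.0999755859375, 318.1000061035156]]
side [([586.7, 310.0, 125.1], 0.67)]
top 235 [586.7 313.5] [47.4 13.4] 2.42
[[562.7000122070312, 319.20001220703125], [563.2999877929688, 305.79998779296875], [610.7000122070312, 307.79998779296875], [610.0999755859375, 321.20001220703125]]
```

View pics/wrist1.png

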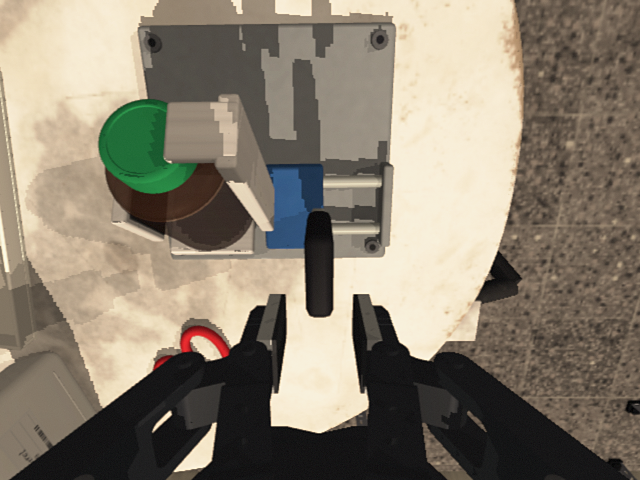

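View pics/side1.png

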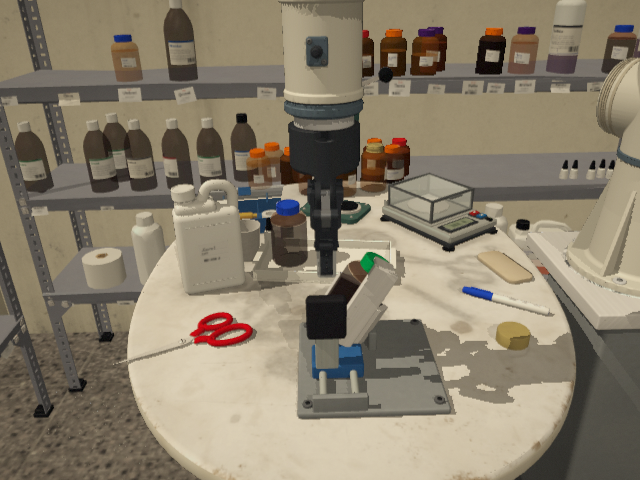

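{"method": "carry_out", "body": {"increments": [[[-0.004,0.002,0.06,0,0,0],[-0.004,0.002,0.12,0,0,0],[-0.004,0.002,0.157,0,0,0],[-0.004,0.002,0.157,0,0,0]]]}}

```text
clock: 3.6
eef_pos: [585.5, 310.4, 134.5]
tcp_rot: [-3.139, -0.004, 3.133]
contact_force: [0.2, 0.5, -0.2]
opening: 0.338
```

{"method": "carry_out", "body": {"increments": [[[0,0,0,0,0,0],[0,0,0,0,0,0],[0,0,0,0,0,0]]], "hand": 1.0, "squeeze": 40}}

```text
clock: 3.85
eef_pos: [587.1, 311.3, 137.7]
tcp_rot: [-3.141, 0.0, 3.135]
contact_force: [-0.1, -0.7, -7.7]
opening: 0.179
```

Run:
```python
from h import *
goto([586.3,355.5,136],[0,0,-1])
```

```text
clock 3.85 pos [587.1 311.3 137.7] F [-0.1 -0.7 -7.7] open 0.179 q [ 0.49  0.53  1.63 -0.    0.98 -1.08]
shift [0.0026, 0.1106, 0.0042] turn [-0.0002, 0.0001, -0.006] rows>= 1.1
```

{"method": "carry_out", "body": {"increments": [[[0,0.022,0,0,0,0],[0,0.044,0,0,0,0],[0,0.066,0,0,0,0],[0,0.088,0,0,0,0],[0,0.108,0,0,0,0]]]}}

```text
clock: 4.27
eef_pos: [586.7, 353.9, 137.7]
tcp_rot: [-3.139, -0.001, 3.136]
contact_force: [-2.2, -8.7, -5.0]
opening: 0.182
```

{"method": "carry_out", "body": {"increments": [[[0,0.003,0,0,0,0],[0,0.003,0,0,0,0]]]}}

```text
clock: 4.43
eef_pos: [586.7, 353.7, 137.7]
tcp_rot: [-3.137, -0.002, 3.136]
contact_force: [-2.0, -10.9, -1.8]
opening: 0.177
```

Run:
```python
from h import *
goto([586.3,356,136],[0,0,-1])
for c in ["wrist","side"]:
    f=optics.grab_frame(c); cv2.imwrite(f"pics/{c}2.png",f["img"][:,:,::-1])
```

```text
clock 4.43 pos [586.7 353.7 137.7] F [ -2.  -10.9  -1.8] open 0.177 q [ 0.54  0.56  1.58 -0.    1.   -1.02]
shift [0.001, 0.0056, 0.0042] turn [-0.0041, -0.0017, -0.0053] rows>= 0.1
```

View pics/wrist2.png

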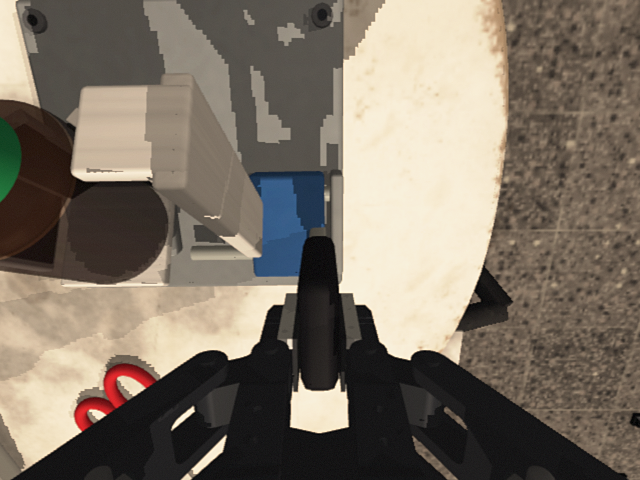

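View pics/side2.png

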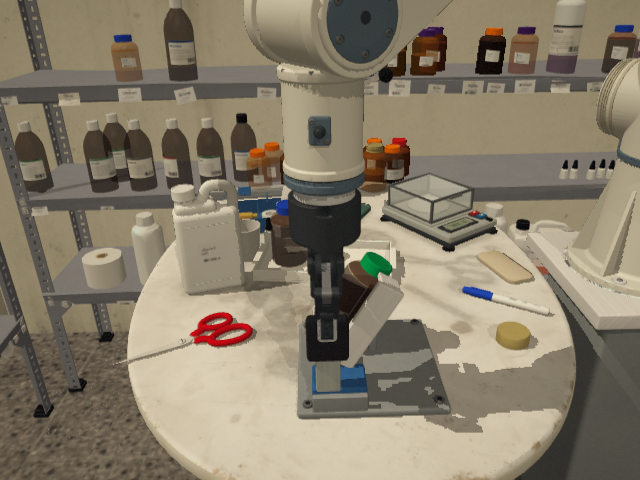

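{"method": "carry_out", "body": {"increments": [[[0,0,0,0,0,0],[0,0,0,0,0,0],[0,0,0,0,0,0]]], "hand": 0.66}}

```text
clock: 4.78
eef_pos: [588.3, 356.6, 138.8]
tcp_rot: [3.14, 0.002, 3.135]
contact_force: [0.4, 0.3, -0.3]
opening: 0.342
```

{"method": "carry_out", "body": {"increments": [[[0,0,-0.06,0,0,0],[0,0,-0.13,0,0,0],[0,0,-0.22,0,0,0],[0,0,-0.3,0,0,0]]]}}

```text
clock: 5.12
eef_pos: [587.6, 356.3, 259.8]
tcp_rot: [3.141, 0.001, 3.135]
contact_force: [0.8, 0.1, 0.7]
opening: 0.335
```

Run:
```python
from h import *
goto([586.3,356,136],[0,0,-1])
for c in ["scene","side","wrist"]:
    f=optics.grab_frame(c); cv2.imwrite(f"pics/{c}3.png",f["img"][:,:,::-1]); X=cloud(f); z=X[...,2]; I=f["img"].astype(int)
    g=(I[...,1]>I[...,0]+25)&(I[...,1]>I[...,2]+25)&(X[...,0]>440)&(X[...,0]<600)&(abs(X[...,1]-228)<45)&(z>90)
    P=X[g]
    if len(P)<20: print(c,len(P)); continue
    # in bottle-axis frame with nominal axis
    a=np.array([-.5,0,.866]); b=np.array([.866,0,.5])
    h=P@a; u=P@b; top=h>np.percentile(h,98)-4
    print(c,len(P),"h pct",np.percentile(h,[50,90,98]).round(1),"top u,y rng",np.percentile(u[top],[1,99]).round(1),np.percentile(P[top,1],[1,99]).round(1))
    Q=P[top]; c0=Q.mean(0); w=np.linalg.svd(Q-c0,full_matrices=False)[2][2]; print("normal",(w*np.sign(w[2])).round(3),rect(X,np.zeros(z.shape,bool)|(g&(X@a>np.percentile(h,98)-4)),"topxy").round(0).tolist())
    (cc,rr)=cv2.minEnclosingCircle(np.stack([u[top],Q[:,1]],1).astype(np.float32)); print("circ",np.round(cc,1),round(rr,1))
    for t in ["bottle_mid","jaw_handle"]:
        o=nets.tip_of(t,c); print(c,t,[(np.round(d["point"],1).tolist(),round(d["confidence"],2)) for d in o[:3]])
# predicted
m=np.array([541,228.7,93.1]); print("pred h,u of mid",m@a,m@b,"top h",m@a+59)
```

```text
clock 5.12 pos [587.6 356.3 259.8] F [0.8 0.1 0.7] open 0.335 q [ 0.54  0.44  1.48  0.    1.21 -1.02]
shift [0.0036, -0.0011, 0.3096] turn [0.001, 0.0012, -0.0061] rows>= 3.0
scene 560 h pct [-132.5 -131.  -130.1] top u,y rng [495.8 535.5] [211.4 250.2]
topxy 395 [512.3 231.2] [36.7 39.8] 21.51
normal [-0.499  0.013  0.867] [[488.0, 243.0], [503.0, 206.0], [537.0, 219.0], [522.0, 256.0]]
circ [515.7 230.4] 21.4
scene bottle_mid [([542.2, 225.3, 95.3], 0.57)]
scene jaw_handle [([589.8, 351.7, 122.6], 0.81)]
side 539 h pct [-134.4 -133.2 -132.8] top u,y rng [496.  535.4] [210.4 251.5]
topxy 336 [513.7 230.2] [43.  35.6] 82.63
normal [-0.492  0.029  0.87 ] [[493.0, 211.0], [529.0, 207.0], [534.0, 249.0], [499.0, 254.0]]
circ [514.9 230.8] 22.0
side bottle_mid [([541.2, 222.6, 95.0], 0.75)]
side jaw_handle [([587.3, 357.7, 123.2], 0.92)]
wrist 4335 h pct [-133.1 -132.1 -131.5] top u,y rng [497.3 537. ] [209.2 248.5]
topxy 3499 [514.3 228.4] [38.8 40.5] 30.72
normal [-0.498  0.015  0.867] [[487.0, 236.0], [508.0, 201.0], [541.0, 221.0], [521.0, 256.0]]
circ [516.9 228.5] 21.6
wrist bottle_mid []
wrist jaw_handle [([582.6, 354.9, 125.1], 0.96)]
pred h,u of mid -189.8754 515.0559999999999 top h -130.8754
```

View pics/wrist3.png

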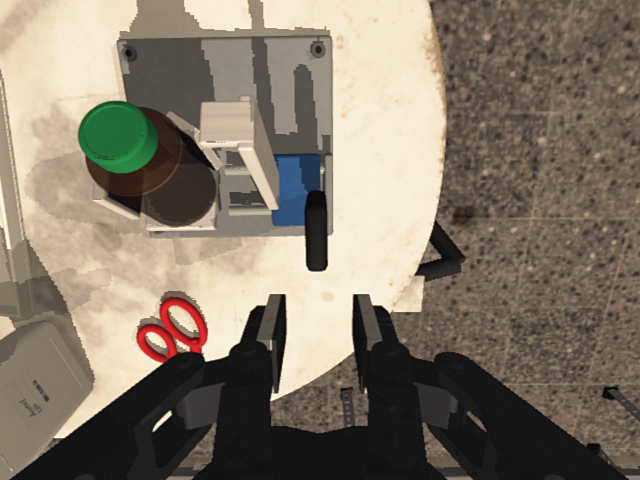

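View pics/scene3.png

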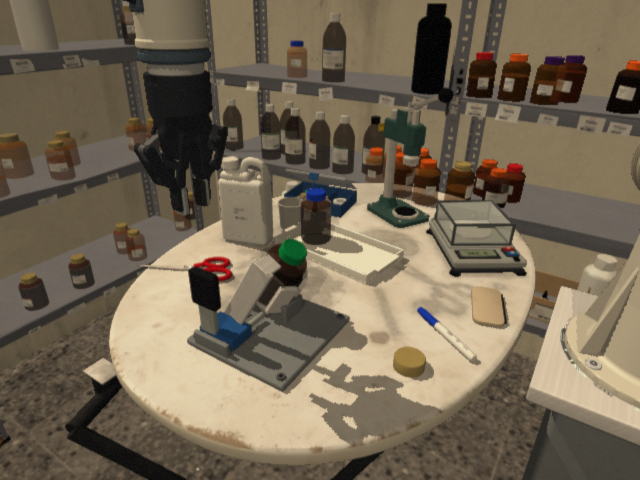

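Run:
```python
from h import *
def ana(X,tcp,Rm,n):
    T=(X-tcp)@Rm
    m=np.isfinite(T[...,0])&(abs(T[...,0])<30)&(abs(T[...,1])<65)&(T[...,2]>-60)&(T[...,2]<60)
    for sgn in (1,-1):
        k=m&(T[...,1]*sgn>3); P=T[k]
        print(n,sgn,len(P),"z pct",np.percentile(P[:,2],[50,90,98,100]).round(1),"|y| near tip",np.percentile(P[P[:,2]>np.percentile(P[:,2],90)][:,1],[1,50,99]).round(1))
s=sense()
X=np.load("/tmp/wrist.npy"); ana(X,np.array([624.57,0,252.59]),Ro.from_euler("xyz",[-3.1403,0,1.5708]).as_matrix(),"open")
X=cloud(optics.grab_frame("wrist")); ana(X,s["eef_pos"],Ro.from_euler("xyz",s["tcp_rot"]).as_matrix(),"now")
goto([507.2-55,229.5,153.1+95.3],[0.5,0,-0.866])
```

```text
open 1 15718 z pct [-45.2 -12.1   1.6   9.6] |y| near tip [43.4 44.  57. ]
open -1 16595 z pct [-45.3 -12.6   1.4   9.1] |y| near tip [-54.9 -41.9 -41.2]
now 1 20213 z pct [-42.8 -15.7   9.   22.8] |y| near tip [14.  16.9 27.5]
now -1 20281 z pct [-42.8 -15.7   9.   22.4] |y| near tip [-28.2 -17.6 -14.8]
clock 5.62 pos [586.9 355.6 256. ] F [-0.4 -0.6 -0.9] open 0.338 q [ 0.54  0.45  1.49  0.    1.21 -1.02]
shift [0.3347, -0.3173, 0.0198] turn [-0.0025, -0.5017, -0.0056] rows>= 4.4
```

{"method": "carry_out", "body": {"increments": [[[0.055,-0.055,-0.01,0,-0.09,0],[0.115,-0.11,-0.01,0,-0.18,0],[0.175,-0.165,-0.01,0,-0.27,0],[0.235,-0.22,0,0,-0.36,0],[0.29,-0.275,0.01,0,-0.45,0]]], "hand": 0.25}}

```text
clock: 6.03
eef_pos: [469.2, 245.8, 253.0]
tcp_rot: [3.14, 0.475, 3.136]
contact_force: [0.3, -0.7, 0.8]
opening: 0.75
```

Run:
```python
from h import *
goto([507.7-40,229.5,152.2+69.3],[0.5,0,-0.866])
```

```text
clock 6.03 pos [469.2 245.8 253. ] F [ 0.3 -0.7  0.8] open 0.75 q [ 0.65  0.05  2.11 -0.48  0.65 -0.58]
shift [0.039, -0.0409, 0.0684] turn [-0.0007, -0.0467, -0.005] rows>= 0.9
```

{"method": "carry_out", "body": {"increments": [[[0.02,-0.02,0.035,0,-0.024,-0.003],[0.039,-0.041,0.068,0,-0.047,-0.005],[0.039,-0.041,0.068,0,-0.047,-0.005],[0.039,-0.041,0.068,0,-0.047,-0.005]]]}}

```text
clock: 6.37
eef_pos: [468.5, 229.8, 221.4]
tcp_rot: [-3.137, 0.518, -3.141]
contact_force: [1.1, 0.5, 1.6]
opening: 0.748
```

Run:
```python
from h import *
goto([507.7,229.5,152.2],[0.5,0,-0.866])
f=optics.grab_frame("wrist"); cv2.imwrite("pics/wrist4.png",f["img"][:,:,::-1])
X=cloud(f); z=X[...,2]; I=f["img"].astype(int)
g=(I[...,1]>I[...,0]+25)&(I[...,1]>I[...,2]+25)&(X[...,0]>440)&(X[...,0]<600)&(abs(X[...,1]-228)<45)&(z>90)
P=X[g]; a=np.array([-.5,0,.866]); b=np.array([.866,0,.5]); h=P@a; u=P@b; t=h>np.percentile(h,98)-4
print(np.percentile(h,[50,98]),cv2.minEnclosingCircle(np.stack([u[t],P[t,1]],1).astype(np.float32)))
```

```text
clock 6.37 pos [468.5 229.8 221.4] F [1.1 0.5 1.6] open 0.748 q [ 0.64  0.08  2.19 -0.62  0.54 -0.45]
shift [0.0005, -0.0, 0.1987] turn [-0.0039, -0.0051, 0.0004] rows>= 1.9
[-132.84484091 -131.33560985] ((515.75830078125, 228.03553771972656), 21.553688049316406)
```

View pics/wrist4.png

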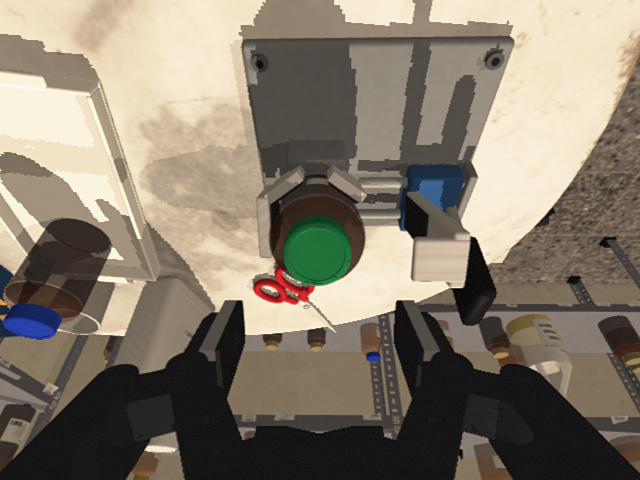

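{"method": "carry_out", "body": {"increments": [[[0,-0.001,0.06,0,-0.005,0],[0,-0.001,0.12,0,-0.005,0],[0,-0.001,0.165,0,-0.005,0],[0,-0.001,0.199,0,-0.005,0],[0,-0.001,0.199,0,-0.005,0]]]}}

```text
clock: 6.83
eef_pos: [510.3, 229.8, 151.7]
tcp_rot: [-3.138, 0.525, 3.141]
contact_force: [-0.1, -0.1, 0.3]
opening: 0.75
```

Run:
```python
from h import *
goto([507.7,229.5,152.2],[0.5,0,-0.866])
f=optics.grab_frame("wrist"); cv2.imwrite("pics/wrist5.png",f["img"][:,:,::-1])
```

```text
clock 6.83 pos [510.3 229.8 151.7] F [-0.1 -0.1  0.3] open 0.75 q [ 0.58  0.26  2.18 -0.85  0.38 -0.24]
shift [0.005, -0.0009, -0.0044] turn [-0.0042, 0.0009, -0.0007] rows>= 0.1
```

View pics/wrist5.png

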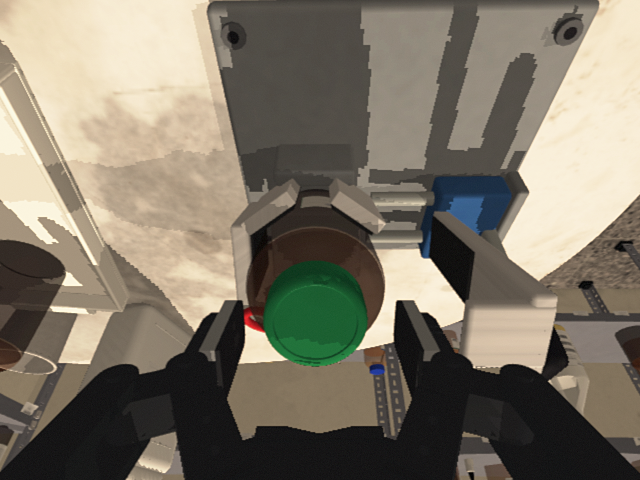

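{"method": "carry_out", "body": {"increments": [[[0.003,-0.001,-0.002,0,0,0],[0.003,-0.001,-0.002,0,0,0],[0.003,-0.001,-0.002,0,0,0],[0.003,-0.001,-0.002,0,0,0]]], "hand": 1.0, "squeeze": 80}}

```text
clock: 7.22
eef_pos: [507.2, 229.4, 154.5]
tcp_rot: [-3.14, 0.527, 3.141]
contact_force: [-4.7, -1.1, 4.4]
opening: 0.465
```

Run:
```python
from h import *
goto([507.7,229.5,152.2],[0.5,0,-0.866])
f=optics.grab_frame("wrist"); cv2.imwrite("pics/wrist6.png",f["img"][:,:,::-1])
s=sense();print(s["contact_force"],s["opening"])
f=optics.grab_frame("side"); cv2.imwrite("pics/side6.png",f["img"][:,:,::-1])
```

```text
clock 7.22 pos [507.2 229.4 154.5] F [-4.7 -1.1  4.4] open 0.465 q [ 0.58  0.25  2.19 -0.85  0.38 -0.24]
shift [0.0018, 0.0003, 0.0057] turn [-0.0023, 0.0035, -0.0007] rows>= 0.1
[-4.07940804 -0.37897489  4.11012482] 0.46419569715667197
```

View pics/wrist6.png

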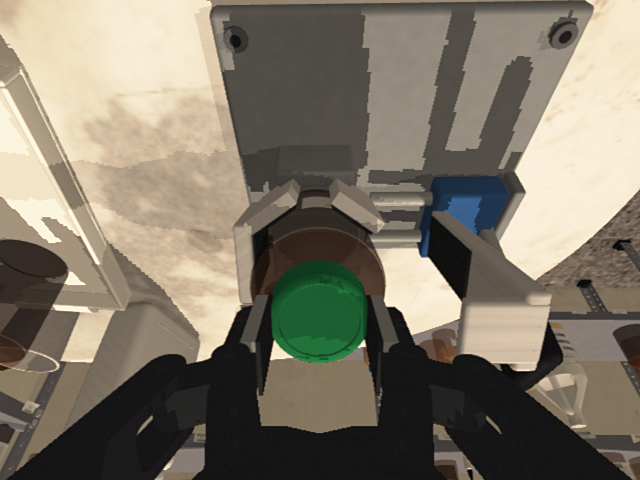

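View pics/side6.png

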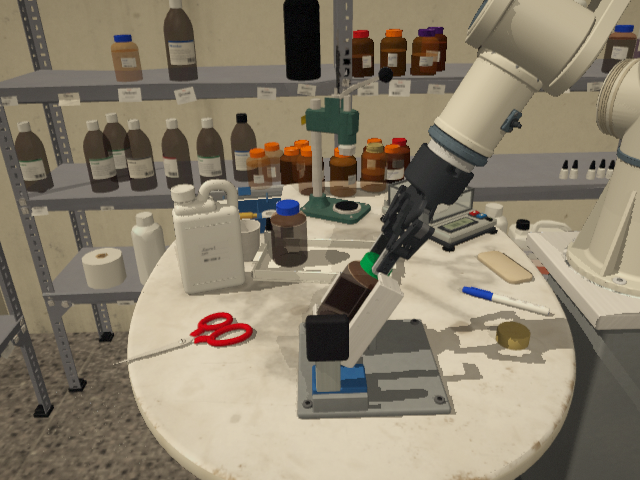

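{"method": "carry_out", "body": {"increments": [[[0,0,-0.02,0,0,0],[0,0,-0.05,0,0,0],[0,0,-0.09,0,0,0],[0,0,-0.13,0,0,0],[0,0,-0.17,0,0,0]]]}}

```text
clock: 7.73
eef_pos: [472.3, 229.4, 213.1]
tcp_rot: [-3.139, 0.526, 3.141]
contact_force: [0.0, -0.7, -2.0]
opening: 0.459
```

Run:
```python
from h import *
goto([430,229.5,260],[0.5,0,-0.866])
for c in ["wrist","side"]:
  f=optics.grab_frame(c); cv2.imwrite(f"pics/{c}7.png",f["img"][:,:,::-1])
```

```text
clock 7.73 pos [472.3 229.4 213.1] F [ 0.  -0.7 -2. ] open 0.459 q [ 0.63  0.09  2.19 -0.66  0.51 -0.41]
shift [0.0327, -0.0001, -0.1545] turn [-0.0023, 0.002, -0.0004] rows>= 1.5
```

View pics/wrist7.png

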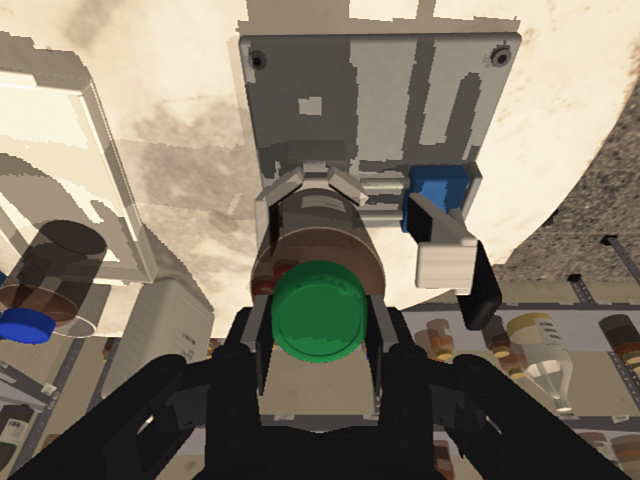

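View pics/side7.png

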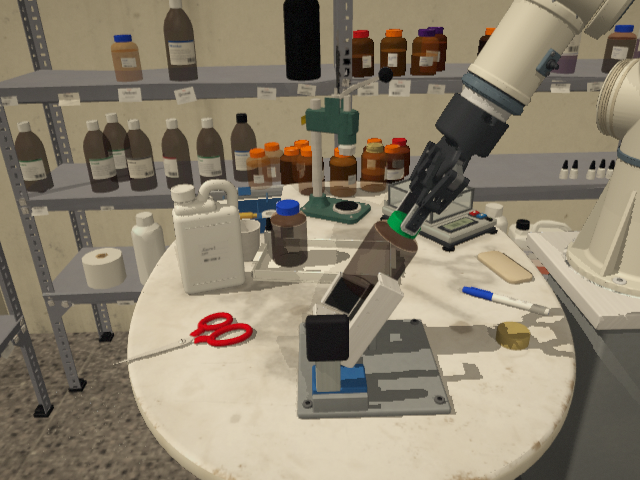

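Run:
```python
from h import *
goto([460,130,255],[np.sin(np.radians(15)),0,-np.cos(np.radians(15))])
```

```text
clock 7.83 pos [473.  230.1 214.5] F [-0.   0.5 -0.9] open 0.464 q [ 0.63  0.09  2.19 -0.66  0.51 -0.41]
shift [-0.0234, -0.2503, -0.1037] turn [-0.0002, 0.255, -0.001] rows>= 2.6
```

{"method": "carry_out", "body": {"increments": [[[-0.005,-0.02,-0.04,0,0.03,0],[-0.01,-0.07,-0.075,0,0.09,0],[-0.015,-0.13,-0.1,0,0.15,0],[-0.02,-0.19,-0.1,0,0.2,0],[-0.023,-0.25,-0.1,0,0.255,0]]]}}

```text
clock: 8.25
eef_pos: [461.0, 128.9, 252.4]
tcp_rot: [-3.141, 0.259, 3.141]
contact_force: [0.2, 0.0, -1.7]
opening: 0.462
```

Run:
```python
from h import *
goto([522.5,-22.5,215],[0,0,-1])
```

```text
clock 8.25 pos [461.  128.9 252.4] F [ 0.2  0.  -1.7] open 0.462 q [ 0.32  0.01  2.09 -0.11  0.8  -1.18]
shift [-0.1247, -0.3785, 0.1299] turn [-0.0006, 0.2469, -0.0002] rows>= 4.0
```

{"method": "carry_out", "body": {"increments": [[[-0.02,-0.07,0.02,0,0.05,0],[-0.045,-0.15,0.04,0,0.1,0],[-0.07,-0.23,0.07,0,0.15,0],[-0.095,-0.31,0.1,0,0.2,0],[-0.125,-0.379,0.13,0,0.247,0]]]}}

```text
clock: 8.67
eef_pos: [522.5, -24.9, 213.5]
tcp_rot: [-3.139, -0.002, 3.139]
contact_force: [0.3, 0.4, -1.2]
opening: 0.462
```

{"method": "carry_out", "body": {"increments": [[[0,0,0,0,0,0],[0,0,0,0,0,0]]]}}

```text
clock: 8.83
eef_pos: [522.8, -24.1, 212.8]
tcp_rot: [-3.139, -0.002, 3.137]
contact_force: [0.2, -0.2, -2.6]
opening: 0.459
```

Run:
```python
from h import *
goto([522.5,-22.5,215],[0,0,-1])
for c in ["wrist","side","scene"]:
    f=optics.grab_frame(c); cv2.imwrite(f"pics/{c}8.png",f["img"][:,:,::-1])
    X=cloud(f)
    for d in nets.trace("bottle_mid",c)[:2]:
        P=X[d["mask"]]; P=P[np.isfinite(P[:,0])]; print(c,round(d["confidence"],2),len(P),np.percentile(P,[2,50,98],axis=0).round(1).tolist())
    o=nets.tip_of("bottle_mid",c); print(c,[(np.round(d["point"],1).tolist(),round(d["confidence"],2)) for d in o[:3]])
    o=nets.tip_of("tray_free",c); print(c,[(np.round(d["point"],1).tolist(),round(d["confidence"],2)) for d in o[:3]])
    o=nets.tip_of("other_bottle_mid",c); print(c,[(np.round(d["point"],1).tolist(),round(d["confidence"],2)) for d in o[:3]])
```

```text
clock 8.83 pos [522.8 -24.1 212.8] F [ 0.2 -0.2 -2.6] open 0.459 q [-0.05  0.24  1.89 -0.    1.01 -1.61]
shift [0.0007, 0.004, -0.0056] turn [-0.0028, -0.0016, -0.0046] rows>= 0.1
wrist 0.69 16563 [[488.6, -53.4, 103.9], [506.5, -25.2, 182.4], [539.3, 1.9, 201.1]]
wrist []
wrist []
wrist []
side 0.97 2288 [[489.0, -21.8, 86.1], [523.0, 5.2, 142.7], [552.7, 13.5, 199.4]]
side [([521.7, -28.2, 143.1], 0.81)]
side [([520.4, -27.8, -0.3], 0.57)]
side [([649.8, -44.4, 62.9], 0.96)]
scene 0.89 1783 [[487.0, -30.3, 91.1], [506.6, 3.0, 147.3], [542.2, 12.7, 202.2]]
scene [([519.3, -21.5, 143.8], 0.74)]
scene [([522.2, -21.3, 4.9], 0.61)]
scene [([649.4, -44.0, 62.2], 0.84)]
```

View pics/wrist8.png

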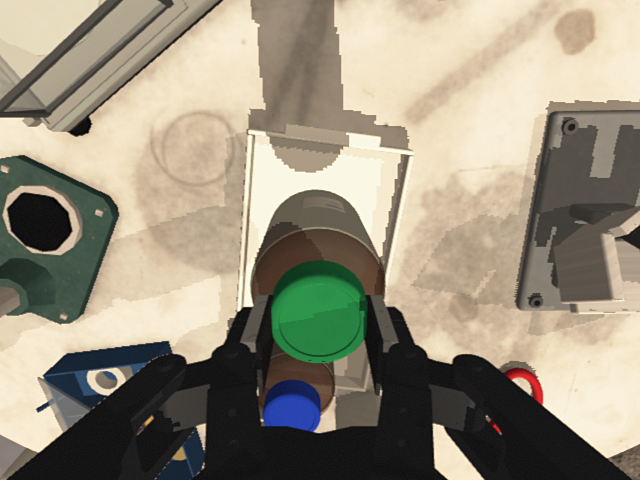

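View pics/side8.png

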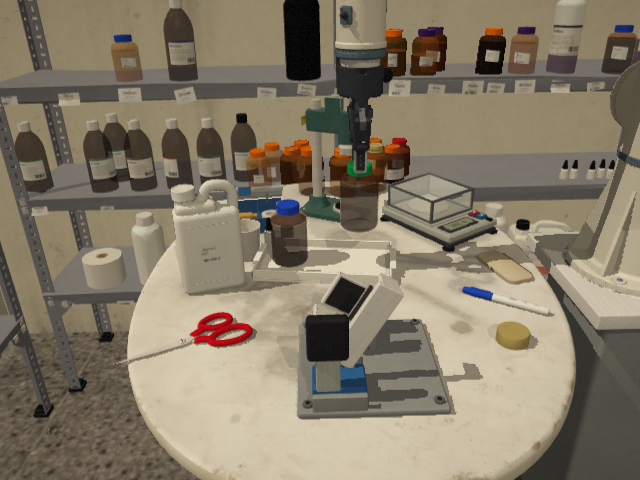

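View pics/scene8.png

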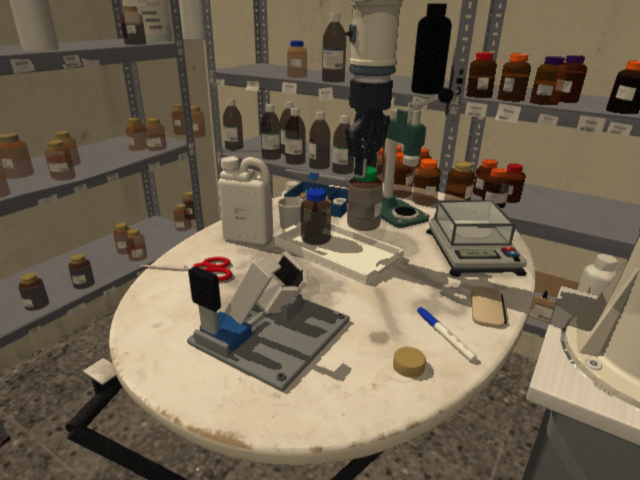

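{"method": "carry_out", "body": {"increments": [[[0,0.003,0.05,0,0,-0.002],[0,0.003,0.1,0,0,-0.002],[0,0.003,0.14,0,0,-0.002],[0,0.003,0.17,0,0,-0.002],[0,0.003,0.17,0,0,-0.002]]]}}

```text
clock: 10.0
eef_pos: [520.6, -21.3, 143.9]
tcp_rot: [-3.139, -0.004, -3.141]
contact_force: [-0.2, 0.0, -1.1]
opening: 0.464
```

Run:
```python
from h import *
for c in ["side","scene"]:
    f=optics.grab_frame(c); X=cloud(f); cv2.imwrite(f"pics/{c}9.png",f["img"][:,:,::-1])
    o=nets.tip_of("bottle_mid",c); print(c,[(np.round(d["point"],1).tolist(),round(d["confidence"],2)) for d in o[:3]])
    I=f["img"].astype(int); g=(I[...,1]>I[...,0]+25)&(I[...,1]>I[...,2]+25)&(np.linalg.norm(X[...,:2]-[522,-23],axis=-1)<40)&(X[...,2]>90)
    print(np.percentile(X[g],[5,50,98],axis=0).round(1).tolist())
goto([522.5,-22.5,132.5],[0,0,-1])
```

```text
side [([521.2, -25.0, 73.2], 0.68)]
[[500.1, -28.9, 115.1], [526.5, -8.0, 124.0], [539.9, 2.1, 130.2]]
scene [([522.4, -25.5, 72.8], 0.86)]
[[500.1, -35.5, 119.5], [509.0, -13.2, 131.6], [527.7, 1.2, 135.4]]
clock 10.2 pos [522.8 -21.4 147. ] F [ 0.3  0.1 -1.9] open 0.462 q [-0.04  0.33  1.94 -0.    0.87 -1.61]
shift [0.0007, -0.0026, 0.0363] turn [-0.0024, 0.0012, 0.0003] rows>= 0.3
```

View pics/side9.png

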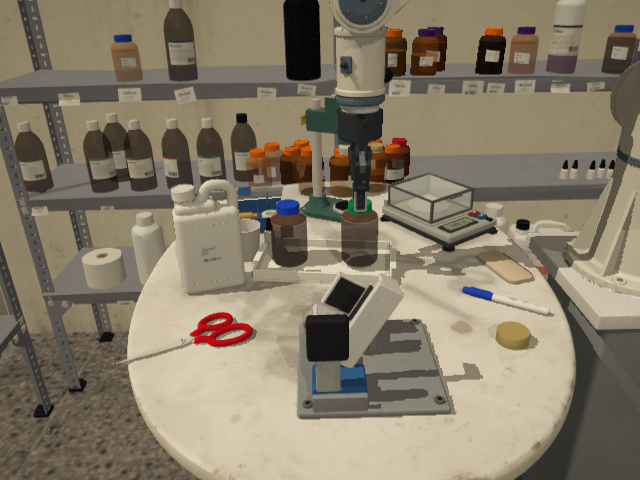

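{"method": "carry_out", "body": {"increments": [[[0,0,0.008,0,0,0],[0,0,0.015,0,0,0],[0,0,0.02,0,0,0],[0,0,0.02,0,0,0]]]}}

```text
clock: 10.53
eef_pos: [521.9, -21.4, 137.9]
tcp_rot: [-3.139, -0.0, -3.141]
contact_force: [-0.8, 0.3, -1.9]
opening: 0.463
```

{"method": "carry_out", "body": {"increments": [[[0,0,0.002,0,0,0],[0,0,0.004,0,0,0],[0,0,0.004,0,0,0]]]}}

```text
clock: 10.78
eef_pos: [522.1, -21.4, 136.5]
tcp_rot: [-3.139, -0.0, -3.141]
contact_force: [0.0, -0.6, -1.7]
opening: 0.46
```

{"method": "carry_out", "body": {"increments": [[[0,0,0.002,0,0,0],[0,0,0.003,0,0,0],[0,0,0.003,0,0,0]]]}}

```text
clock: 11.03
eef_pos: [522.1, -21.4, 135.3]
tcp_rot: [-3.139, -0.0, -3.141]
contact_force: [-0.0, -0.1, -1.7]
opening: 0.46
```

{"method": "carry_out", "body": {"increments": [[[0,0,0.002,0,0,0],[0,0,0.003,0,0,0],[0,0,0.003,0,0,0]]]}}

```text
clock: 11.28
eef_pos: [522.0, -21.4, 134.1]
tcp_rot: [-3.139, -0.0, -3.141]
contact_force: [-0.1, -0.4, -2.2]
opening: 0.464
```

{"method": "carry_out", "body": {"increments": [[[0,0,0.001,0,0,0],[0,0,0.002,0,0,0],[0,0,0.002,0,0,0]]]}}

```text
clock: 11.53
eef_pos: [522.4, -21.4, 133.9]
tcp_rot: [-3.139, 0.001, -3.141]
contact_force: [-1.0, 0.2, 4.1]
opening: 0.466
```

{"method": "carry_out", "body": {"increments": [[[0,0,0.001,0,0,0],[0,0,0.002,0,0,0],[0,0,0.002,0,0,0]]]}}

```text
clock: 11.78
eef_pos: [522.8, -21.4, 133.9]
tcp_rot: [-3.139, 0.001, -3.141]
contact_force: [-3.8, 0.9, 12.0]
opening: 0.466
```

{"method": "carry_out", "body": {"increments": [[[0,0,-0.001,0,0,0],[0,0,-0.001,0,0,0]]], "squeeze": 30}}

```text
clock: 11.95
eef_pos: [522.6, -21.4, 133.9]
tcp_rot: [-3.139, 0.001, -3.141]
contact_force: [-1.9, 0.5, 8.5]
opening: 0.46
```

{"method": "carry_out", "body": {"increments": [[[0,0,0,0,0,0],[0,0,0,0,0,0],[0,0,0,0,0,0],[0,0,0,0,0,0]]], "hand": 0.25}}

```text
clock: 12.28
eef_pos: [522.1, -21.4, 132.9]
tcp_rot: [-3.139, -0.0, -3.141]
contact_force: [-0.1, -0.3, -0.1]
opening: 0.753
```

Run:
```python
from h import *
for c in ["wrist","side"]:
    f=optics.grab_frame(c); cv2.imwrite(f"pics/{c}10.png",f["img"][:,:,::-1])
    o=nets.tip_of("bottle_mid",c); print(c,[(np.round(d["point"],1).tolist(),round(d["confidence"],2)) for d in o[:3]])
goto([522.5,-22.5,300],[0,0,-1])
```

```text
wrist []
side [([522.6, -25.6, 62.3], 0.85)]
clock 12.48 pos [522.1 -21.4 132.9] F [-0.6  0.7  0.4] open 0.753 q [-0.04  0.35  1.95 -0.    0.84 -1.61]
shift [-0.001, -0.0038, -0.4178] turn [-0.0024, -0.0002, 0.0004] rows>= 4.0
```

View pics/wrist10.png

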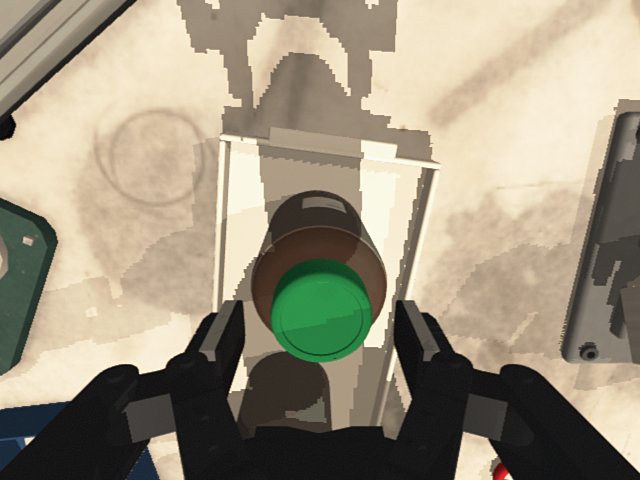

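View pics/side10.png

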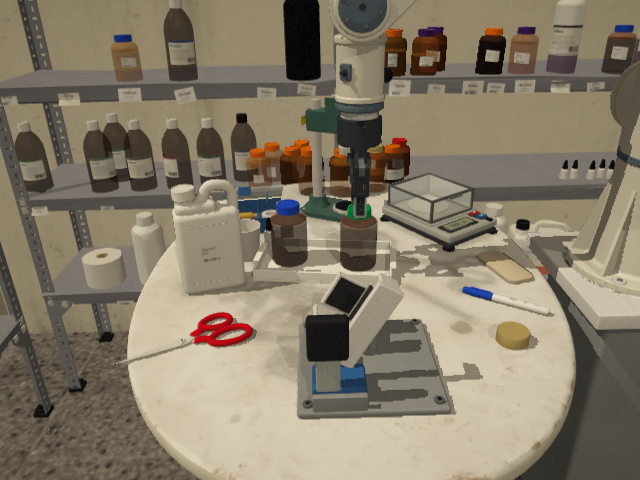

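Fingers are clear of the cap on both sides (pads at px 240 and 398, cap 272–372) and the bottle stands upright. I'll retract straight up.

{"method": "carry_out", "body": {"increments": [[[0,0,-0.04,0,0,0],[0,0,-0.1,0,0,0],[0,0,-0.18,0,0,0],[0,0,-0.26,0,0,0],[0,0,-0.34,0,0,0]]]}}

```text
clock: 12.9
eef_pos: [521.8, -21.0, 270.2]
tcp_rot: [-3.139, -0.001, -3.141]
contact_force: [1.1, 1.0, -0.1]
opening: 0.752
```

{"method": "carry_out", "body": {"increments": [[[0,0,-0.05,0,0,0],[0,0,-0.05,0,0,0],[0,0,-0.05,0,0,0]]]}}

```text
clock: 13.15
eef_pos: [522.7, -21.0, 290.0]
tcp_rot: [-3.139, 0.003, -3.141]
contact_force: [-0.1, 0.0, -0.0]
opening: 0.749
```

Run:
```python
from h import *
for c in ["scene","side","wrist"]:
    f=optics.grab_frame(c); X=cloud(f); cv2.imwrite(f"pics/{c}11.png",f["img"][:,:,::-1])
    for t in ["bottle_mid","other_bottle_mid","jaw_handle","tray"]:
        o=nets.tip_of(t,c); print(c,t,[(np.round(d["point"],1).tolist(),round(d["confidence"],2)) for d in o[:2]])
    I=f["img"].astype(int); g=(I[...,1]>I[...,0]+25)&(I[...,1]>I[...,2]+25)&(np.linalg.norm(X[...,:2]-[522,-23],axis=-1)<40)&(X[...,2]>90)
    P=X[g]
    if len(P)>50:
        T=P[P[:,2]>np.percentile(P[:,2],95)-4]; w=np.linalg.svd(T-T.mean(0),full_matrices=False)[2][2]; print("cap top z",np.percentile(P[:,2],[50,95]).round(1),"normal",(w*np.sign(w[2])).round(3),"n",len(T),T.mean(0).round(1))
goto([522.5,-22.5,300],[0,0,-1])
```

```text
scene bottle_mid [([519.6, -23.1, 63.0], 0.57)]
scene other_bottle_mid [([647.7, -46.1, 62.1], 0.65)]
scene jaw_handle [([588.9, 353.1, 123.5], 0.73)]
scene tray [([585.3, -29.5, -0.3], 0.8)]
cap top z [120.2 122.2] normal [-0.002  0.038  0.999] n 164 [518.7 -16.  121. ]
side bottle_mid [([524.9, -25.7, 62.1], 0.97)]
side other_bottle_mid [([647.8, -46.4, 65.2], 0.6)]
side jaw_handle [([585.7, 357.3, 126.4], 0.91)]
side tray [([584.8, -30.5, -0.8], 0.86)]
cap top z [117.7 120. ] normal [-0.009  0.043  0.999] n 206 [520.4 -16.9 118.8]
wrist bottle_mid []
wrist other_bottle_mid [([542.1, 225.4, 97.4], 0.39)]
wrist jaw_handle []
wrist tray [([582.0, -30.4, -1.2], 0.9)]
cap top z [120.6 122.1] normal [-0.011  0.034  0.999] n 2032 [520.6 -20.9 120.7]
clock 13.9 pos [522.1 -21.  289. ] F [ 0.1 -0.8  1. ] open 0.751 q [-0.04  0.16  1.81 -0.    1.17 -1.61]
shift [-0.0009, -0.0038, -0.0276] turn [-0.0024, -0.0, 0.0004] rows>= 0.3
```

View pics/scene11.png

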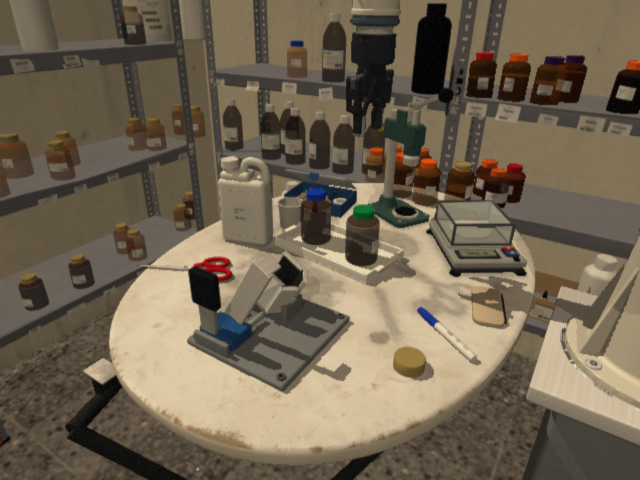

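View pics/wrist11.png

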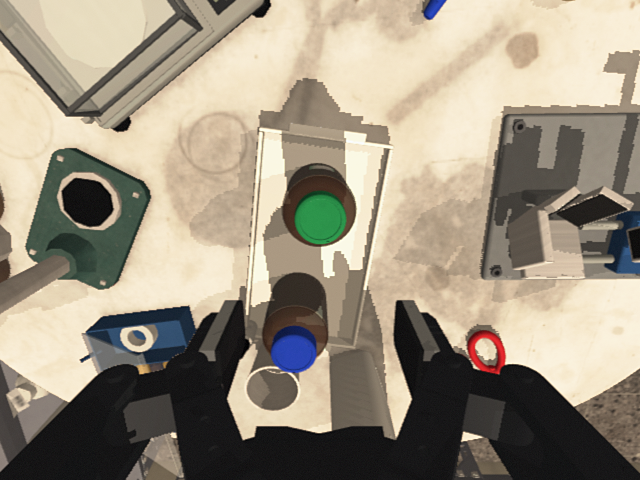

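The wrist picture shows the green cap at px (320,218), upright in the free half. The blue-capped bottle at (295,350) hasn't moved, and the jaw is still open at the right edge. I'm handing the job in.

```bash
python3 -c "
from rig import r
print(r.sign_off())"
```

```text
the job is handed in; nothing more can be done
None
```

The finished bottle now stands upright in the free half of the tray. The jaw is open, and I handed the job in at about 14 s of the 51 s allowed.

**What I did:** I gripped the black handle and slid the jaw open about 43–45 mm, to its stop, while the bottle stayed in the cradle. I then gripped the cap along the tilted axis, lifted the bottle out, turned it upright and lowered it until it touched the tray floor. The touch read about 12 N. After that I released it and backed the gripper away, clear of everything.

**Last checks:**
- **Finished bottle:** its centre reads (520–525, -23 to -26, 62–63) mm, against a target of about (522, -22). The cap top is at about 121 mm, as expected for a bottle standing on the tray floor.
- **Upright:** the fitted cap top tilts about 2° in all three cameras. I put this down to calibration or noise, because the bottle looks upright in the pictures.
- **Blue-capped bottle:** it reads (648, -46) mm now and (652, -45) mm at the start, so it is unmoved within measuring error.
- **Jaw handle:** it stands at y of about 353–357 mm, where it was about 311 mm when shut.
- **Odd readings:** the gripper showed about 39.5 mm on the 43 mm cap, but the hold did not slip. At the end the networks missed the finished bottle in the wrist picture and mistook the empty clamp for the other bottle (confidence 0.39). I ignored both.

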